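# Seat the pan-rest bar against the gas ring's guard rail

## Robot

A 7-joint arm with a two-finger parallel gripper is mounted at the origin on the work surface. World frame = base frame: x ahead of the robot, y to its left, z up, the work surface at z = 0. Lengths are in m, angles in rad, forces in N, time in s.
With the tool pointing down it reaches from about 0.4 to 0.875 m from the base axis. Payload 6.5 kg.
Tool frame: the origin (TCP) lies between the finger pads; the fingertips stand tcp_to_tips ahead of it and the grasp point (between the pads) lies 5 mm behind it (tcp_to_tips is the distance from the TCP to the fingertips, in m); x points along the fingers, z is the direction in which the jaws open and shut, and the axes are right-handed (so a half turn about x gives the same grasp; the last joint's range is limited). The gripper opens to 88 mm and grips with 3 to 60 N. Pads are 18 mm wide; open, the fingers measure 123 mm over their backs; the gripper's body (75 mm by 187 mm) begins 45 mm behind the grasp point.
Start: joints at [1.057, 0.536, -0.004, 1.538, 0.003, 1.067, -0.071], TCP at [0.281, -0.586, 0.253] pointing down, gripper open.
Joint ranges: [-2.7, 2.7], [-0.37, 2.16], [-1.27, 1.26], [0.24, 2.4], [-1.31, 4.45], [0.19, 1.91], [-2.76, 2.76]. Speed limits (rad/s): [2.39, 2.39, 3.14, 3.14, 3.14, 3.14, 3.14].

## Interface

Orientations are given as a 3x3 rotation matrix whose columns are the frame's x, y, z axes.
In Python, from rig import * gives the robot as it stands. The module is installed in compiled form; this text tells all that it offers.
- The arm moves only by the tool apply_moves, never from a script. Its argument "targets" is a list that holds one entry, the list of rows, each a list of 7 numbers: the turn, a rotation vector about the tool's x, y, z in rad, then the shift along the tool's x, y, z in m, then the opening, from 0 (shut) to 1 (fully open). In form: [[[rx, ry, rz, x, y, z, claw], ...]]. A call has 1 to 10 rows; each row is the pose to reach, as a shift and turn from the pose measured when the call began, along the tool's axes at that moment; what a row does not reach only later rows make up. A row lasts 1/8 s, in which the tool goes at most 62.5 mm and 10.7 degrees, less where a joint would pass 70% of its speed; a pose out of reach is approached as far as the arm can. A call with a gripper value outside its range is refused whole. The fingers move at their own pace and stop on an object; the grip force is fixed at half the most. Time passes only in rows, so rows that repeat a pose let the fingers close. It gives the time, the measured TCP pose, the force and the opening at its end, in the units of the state.
- get_obs(): the state, without advancing time (a new reading comes with each control period).
- get_image(name): name is "scene" or "top" or "wrist"; returns a dict with "img" (480x640x3 uint8, red, green, blue), "fx", "fy", "cx", "cy" (pixels), "R" (3x3) and "t" (3): a world point X has camera coordinates R X + t. Camera axes: x right, y down, z forward; pixel columns grow to the right and rows downward; lengths in m; the calibration is good to about 2 mm. A picture is of the moment at which its call begins. There is no depth.
- finish_job(): hands the job in, once; it reports no verdict.
The state is a dict: "clock": time; "joints": joint angles; "dq": joint speeds; "effort": joint torques, N m; "eef_pos": TCP position; "tcp_rot": TCP orientation; "ft_force": force on the tool from outside, world axes, zero at the start; "wrist_torque": the same for the moment, N m; "finger_gap": opening from 0.0 (shut) to 1.0 (fully open).
Only numpy, scipy, OpenCV 4.12 (cv2) and the standard library are available. Lean on these libraries where they do the work, as an engineer would, in place of code of your own. Each camera call takes 0.05 s, during which the arm holds its last target.

## Task

The loose square steel pan-rest bar has to go back in its place along the guard rail of the gas ring: push it across the tiles, without lifting it, until it lies flat along the rail, and bed it by pressing it firmly against the rail for a moment near its left end first and then, separately, near its right end, with about 14 N each time. Then slide it to the left along the rail until its end butts against the end stop, again with about 14 N for a moment, and let go of it there, flush with the rail and touching the stop. Never drive it against rail or stop with more than 20 N, and leave the other things on the bench where they are.

Things in the scene. Friction and masses are not known exactly. Their poses are not given: they have to be found in the camera images.
- hob: Steel gas ring with its straight guard rail, fixed to the bench (place and heading vary). Origin: bench height, in the plane of the rail's front face (x = 0), at the seated bar's middle; +x away from the robot to the burner, +y left along the rail, +z up. Rail 30 mm tall, y -240 to +160 mm; burner 82 mm tall at x 40 to 262, y -120 to 120 mm. The seated bar's frame coincides with this one.
- strip_left: Left facing strip of the rail (fixed to hob, same origin and axes as hob): covers y = +20 to +140 mm, 2 to 28 mm above the bench, face at x = 0.
- strip_right: Right facing strip of the rail (fixed to hob, same origin and axes as hob): covers y = -220 to -20 mm, 2 to 28 mm above the bench, face at x = 0.
- stop: End stop: steel block standing out from the rail's left end towards the robot (fixed to hob, same origin and axes as hob): x = -36 to +24 mm, y = 150 to 166 mm, 30 mm tall; the bar's left end butts against its face at y = +150 mm.
- bar: Loose pan-rest bar, steel box section 30 x 30 x 300 mm, 0.30 to 0.46 kg, lying askew (up to 10 degrees) 45 to 85 mm before the rail and 30 to 55 mm short of the stop. Origin: bench height, under the middle of its back face (that goes to the rail); +x to the rail, +y along it to its left end. Fills x -30 to 0, y -150 to 150, z 0 to 30 mm. Friction is 2 to 7 N, which takes its share of any push.
- bar_left (a point): Lower back corner of the bar at its left end (bar frame x = 0, y = +150 mm, z = 0). Pushed sideways near one end the bar turns and the other end swings back from the rail; pushed about 60 mm from its middle, the other end nearly stays.
- bar_right (a point): Lower back corner of the bar at its right end (bar frame x = 0, y = -150 mm, z = 0).
- tiffin: Bystander, to be left alone: three-tier round steel tiffin carrier with wire frame and side clip, 135 mm wide over its frame, 218 mm tall; origin at its underside.
- jar: Bystander, to be left alone: empty glass jar with blue screw cap, diameter 80 mm, 130 mm tall; origin at its underside.
- cup: Bystander, to be left alone: white ceramic cup without handle, rim diameter 80 mm, 85 mm tall; origin at its underside.
- tumbler: Bystander, to be left alone: steel tumbler, diameter 72 mm, 100 mm tall; origin at its underside.
- spatula: Bystander, to be left alone: wooden spatula lying flat, about 280 mm long; origin at its underside.
- colander: Bystander, to be left alone: small steel colander, rim diameter 180 mm, 75 mm tall, with two ear handles; origin at its underside.
- tin: Bystander, to be left alone: closed metal tin, diameter 70 mm, 90 mm tall; origin at its underside.

How it is judged:
By the outcome, as a careful person would: the job done as asked, in the order asked, and still so for the second after the job is handed in, with the robot touching nothing.
It also fails if it takes over 69 s, if anything falls off the work surface, if the arm or the gripper's body presses on something with over 40 N, if the wrist force passes 120 N, or if a joint passes its speed limit or range.

## Working session

There is one attempt and no reset: what is moved stays moved. The work goes in short steps, Python scripts to look and compute and a tool call to move; the robot and the scene stay as the last step left them, time stands still between calls to the robot, and variables do not carry over. Pictures are saved under pics/ and viewed, and the job is handed in when it is done.

Besides the shell and the picture viewer there is one more tool, called after "Emit:" as a command line: name --argument value ..., lists and objects as JSON in quotes. apply_moves: Moves the arm, as the interface text tells. Its arguments: {"type":"object","properties":{"targets":{"type":"array","items":{"type":"array","items":{"type":"array","items":{"type":"number"}}}}},"required":["targets"]}

```bash
mkdir -p pics
python3 - <<'E'
from rig import *
import cv2,pickle
o=get_obs()
for k,v in o.items(): print(k,v)
d={}
for n in ("scene","top","wrist"):
    r=get_image(n); d[n]=r; cv2.imwrite(f"pics/{n}0.png",r["img"][:,:,::-1]); print(n,r["fx"],r["cx"],r["cy"],r["R"],r["t"])
pickle.dump(d,open("d0.pkl","wb"))
E
```

```text
clock 0.0
joints [ 1.05680196  0.5371607  -0.00444521  1.53883417  0.00259139  1.06725094
 -0.07116392]
dq [-9.90445731e-05 -1.92051447e-04 -4.91927766e-04  3.20651776e-05
 -3.99111491e-04  1.49517690e-03  6.49450678e-05]
effort [ 4.48405435e-04 -5.70977890e+01  9.91047285e-01 -2.51596642e+01
 -5.63024380e-02  1.79782306e-02  1.52507105e-04]
eef_pos [ 0.28118723 -0.58541089  0.2518577 ]
tcp_rot [[-8.11204458e-04  9.01356852e-01  4.33076399e-01]
 [ 1.43382937e-03  4.33077145e-01 -9.01355718e-01]
 [-9.99998643e-01 -1.10226117e-04 -1.64370604e-03]]
ft_force [ 0.4074258   0.80064892 -0.6228954 ]
wrist_torque [-0.04595866  0.00525644  0.00808631]
finger_gap 1.000461596544567
scene 449.46224231545744 325.4126991434426 239.2007598638576 [[-0.26199665  0.96501645  0.01005063]
 [ 0.55260667  0.15855143 -0.81822204]
 [-0.79119127 -0.20881739 -0.57481447]] [ 0.12020371 -0.24980595  1.47771255]
top 568.1653515299827 307.3326405549279 239.61872658724633 [[-0.01181487 -0.99989933 -0.00785761]
 [-0.99099352  0.01275717 -0.1333008 ]
 [ 0.13338762  0.00621191 -0.99104448]] [0.02147533 0.50555785 1.57648005]
wrist 369.74710565326905 321.9042100147158 237.5904516834352 [[ 0.43266565 -0.90155306 -0.00158625]
 [-0.85768463 -0.41215359  0.30741908]
 [-0.27780839 -0.13164918 -0.9515729 ]] [-0.64917558 -0.04234808  0.39112375]
```

View pics/top0.png

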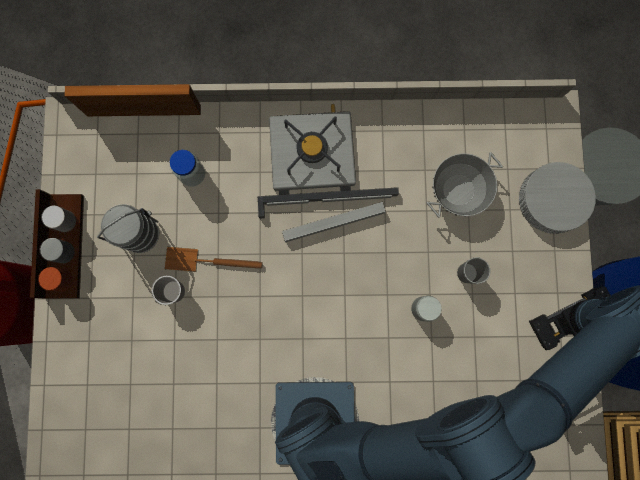

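View pics/scene0.png

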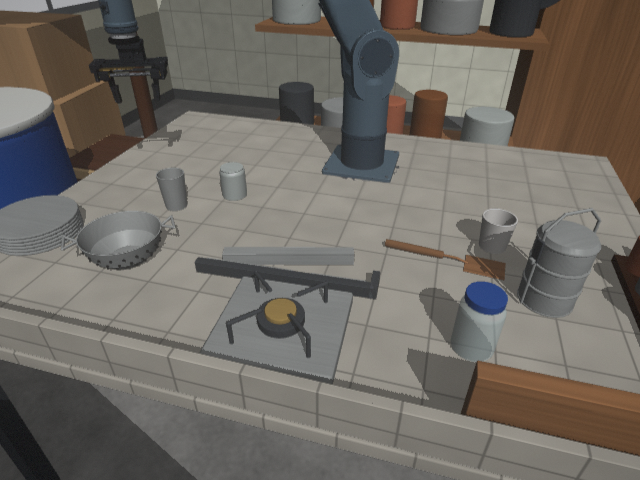

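View pics/wrist0.png

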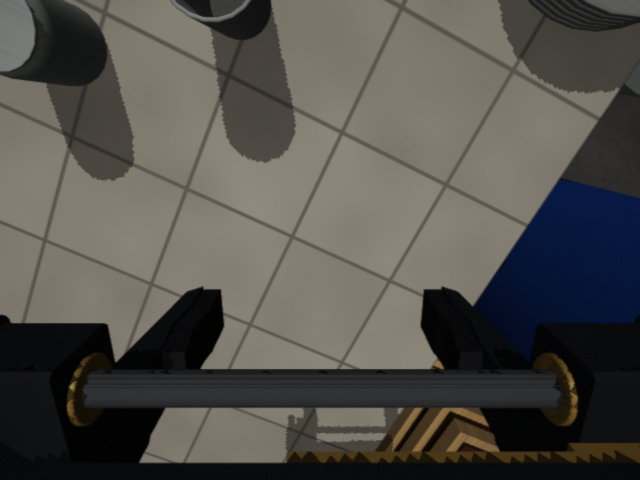

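The top view shows the dark rail from about (262,203) to (398,192), the stop at its left end, and the light bar from about (284,237) to (386,210). I'll zoom in for the corners.

Run:
```python
import cv2
a=cv2.imread("pics/top0.png")[170:260,245:415]
cv2.imwrite("pics/topz.png",cv2.resize(a,None,fx=4.7,fy=4.7,interpolation=cv2.INTER_CUBIC))
a=cv2.imread("pics/scene0.png")[225:325,185:395]
cv2.imwrite("pics/scz.png",cv2.resize(a,None,fx=3.8,fy=3.8,interpolation=cv2.INTER_CUBIC))
```

```text
(no output)
```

View pics/topz.png

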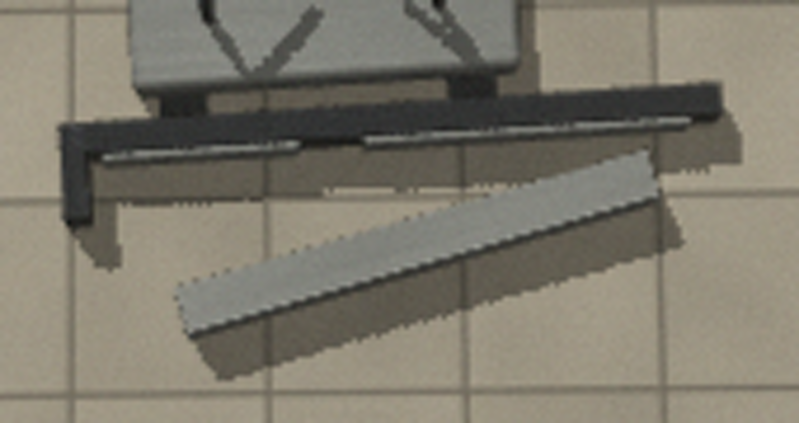

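View pics/scz.png

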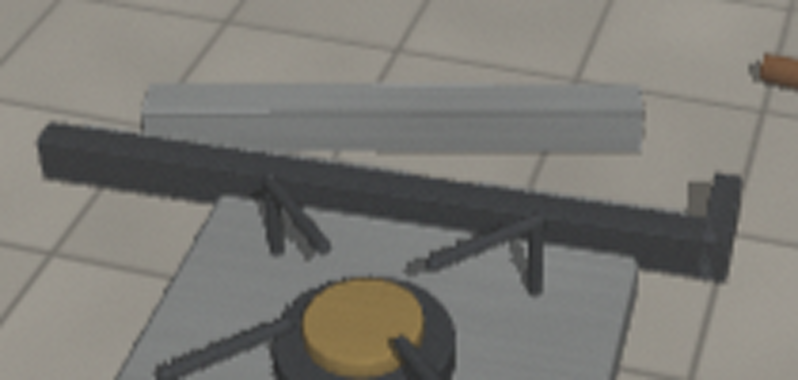

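```bash
cat > h.py <<'E'
import numpy as np,pickle
from scipy.optimize import least_squares
def ray(c,u,v,z):
    d=c["R"].T@np.array([(u-c["cx"])/c["fx"],(v-c["cy"])/c["fy"],1]); C=-c["R"].T@c["t"]
    return C+d*(z-C[2])/d[2]
def proj(c,X):
    p=np.asarray(X)@c["R"].T+c["t"]; return np.c_[c["fx"]*p[:,0]/p[:,2]+c["cx"],c["fy"]*p[:,1]/p[:,2]+c["cy"]]
def tw(q,P):
    P=np.asarray(P,float);c,s=np.cos(q[2]),np.sin(q[2]); return np.c_[q[0]+c*P[:,0]-s*P[:,1],q[1]+s*P[:,0]+c*P[:,1],P[:,2]]
def inv(q,p):
    c,s=np.cos(q[2]),np.sin(q[2]); d=np.asarray(p)[:2]-q[:2]; return np.array([c*d[0]+s*d[1],-s*d[0]+c*d[1]])
def fit(obs,q0):
    f=lambda q: np.concatenate([(proj(c,tw(q,P))-U).ravel() for c,P,U in obs])
    r=least_squares(f,q0,loss="soft_l1"); return r.x,np.abs(r.fun).reshape(-1,2)
def zo(P,x0,y0,k): return np.array([[x0+(a+.5)/k-.5,y0+(b+.5)/k-.5] for a,b in P])
E
python3 - <<'E'
from h import *
d=pickle.load(open("d0.pkl","rb")); T,S=d["top"],d["scene"]
tb=zo([(190,335),(658,195),(178,288),(648,152)],245,170,4.7)
ob=[[-.03,.15,.03],[-.03,-.15,.03],[0,.15,.03],[0,-.15,.03]]
sb=zo([(143,117),(643,108),(145,87),(640,87)],185,225,3.8)
obs_s=[[0,-.15,.03],[0,.15,.03],[-.03,-.15,.03],[-.03,.15,.03]]
for nm,o in (("both",[(T,ob,tb)]),("s",[(T,ob,tb),(S,obs_s,sb)])):
    q,e=fit(o,[.65,0,.2]); print("bar",nm,q,e.round(1).tolist())
th=zo([(103,161),(688,124),(65,224),(92,221)],245,170,4.7)
oh=[[0,.14,.028],[0,-.22,.028],[-.036,.166,.03],[-.036,.15,.03]]
sh=zo([(48,124),(739,177),(716,175),(40,147)],185,225,3.8)
sh_o=[[0.,-.24,.03],[-.036,.166,.03],[-.036,.15,.03],[.024,-.24,.03]]
h,e=fit([(T,oh,th)],[.7,0,.1]); print("hob t",h,e.round(1).tolist())
h,e=fit([(T,oh,th),(S,sh_o,sh)],[.7,0,.1]); print("hob ts",h,e.round(1).tolist())
print("bar in hob",[inv(h,p) for p in tw(q,[[0,.15,0],[0,-.15,0]])], q[2]-h[2])
np.save("q.npy",q);np.save("hob.npy",h)
# bystanders rough
for n,(u,v,z) in dict(cup=(168,288,.085),tin=(428,305,.09),tumb=(474,268,.1),jar=(184,162,.13),col=(465,183,.07),sp1=(262,265,.01),sp2=(165,260,.01),tif=(125,225,.2)).items(): print(n,ray(T,u,v,z).round(3))
E
```

```text
bar both [ 0.57296194 -0.05691615  0.27571668] [[0.2, 0.1], [1.0, 0.3], [0.6, 0.1], [0.0, 0.5]]
bar s [ 0.57417955 -0.05689101  0.28390044] [[0.0, 0.0], [1.0, 0.6], [0.5, 0.1], [0.2, 1.3], [0.8, 1.0], [0.2, 0.9], [0.9, 0.9], [0.1, 1.3]]
hob t [ 0.61827092 -0.00878055  0.0544668 ] [[0.1, 0.3], [0.7, 0.1], [0.3, 0.2], [0.4, 0.0]]
hob ts [ 0.6213935  -0.00861017  0.06688414] [[0.0, 0.1], [0.5, 2.1], [0.1, 0.6], [0.3, 0.4], [0.7, 0.9], [1.3, 0.8], [0.0, 1.3], [1.9, 0.5]]
bar in hob [array([-0.08263273,  0.10146425]), array([-0.01803767, -0.19149902])] 0.2170163076911988
cup [0.371 0.395 0.085]
tin [ 0.317 -0.307  0.09 ]
tumb [ 0.414 -0.433  0.1  ]
jar [0.71  0.347 0.13 ]
col [ 0.655 -0.429  0.07 ]
sp1 [0.437 0.146 0.01 ]
sp2 [0.455 0.424 0.01 ]
tif [0.527 0.48  0.2  ]
```

```bash
cat >> h.py <<'E'
def rel(o,hxyz,hob,head=0,z=None):
    """tool shift/turn to reach TCP at hob coords (x,y), height z, tool y heading hob+head"""
    from scipy.spatial.transform import Rotation as Ro
    R=np.array(o["tcp_rot"]);p=np.array(o["eef_pos"])
    w=tw(hob,[[hxyz[0],hxyz[1],hxyz[2]]])[0]
    a=hob[2]+head
    ty=np.array([np.cos(a),np.sin(a),0]);tx=np.array([0,0,-1.]);Rt=np.c_[tx,ty,np.cross(tx,ty)]
    return Ro.from_matrix(R.T@Rt).as_rotvec(), R.T@(w-p)
E
python3 - <<'E'
import rig
print([ (k,getattr(rig,k)) for k in dir(rig) if not k.startswith("__")])
from h import *
h=np.array([.6183,-.0088,.0545]);np.save("hob.npy",h)
r,s=rel(rig.get_obs(),(-.13,-.045,.10),h);print(r.round(4),s.round(4),np.linalg.norm(s))
E
```

```text
[('PlanningError', <class 'rig.PlanningError'>), ('finish_job', <function connect.<locals>.done at 0x7f090a033740>), ('get_image', <function make.<locals>.drawn_camera at 0x7f090a0c00e0>), ('get_obs', <function make.<locals>.<lambda> at 0x7f090a0c05e0>), ('tcp_to_tips', 0.014)]
[ 0.3934 -0.0013  0.0004] [ 0.1525  0.4163 -0.3819] 0.5851378046518595
```

Emit:
apply_moves --targets '[[[0.04,0,0,0.0,0.042,-0.038,1],[0.08,0,0,0.0,0.084,-0.076,1],[0.12,0,0,0.0,0.126,-0.115,1],[0.16,0,0,0.0,0.168,-0.153,1],[0.2,0,0,0.0,0.21,-0.191,1],[0.24,0,0,0.01,0.252,-0.229,1],[0.28,0,0,0.02,0.294,-0.268,1],[0.32,0,0,0.04,0.336,-0.306,1],[0.36,0,0,0.06,0.378,-0.344,1],[0.393,0,0,0.08,0.416,-0.382,1]]]'

```text
clock: 1.4
eef_pos: [0.4914, -0.0592, 0.172]
tcp_rot: [[-0.0, 0.999, 0.054], [0.001, 0.054, -0.999], [-1.0, -0.0, -0.001]]
ft_force: [1.0, -0.2, -0.1]
finger_gap: 1.003
```

Emit:
apply_moves --targets '[[[0,0,0,0.05,0,0,1],[0,0,0,0.1,0,0,1],[0,0,0,0.14,0,0,1],[0,0,0,0.15,0,0,1]]]'

```text
clock: 1.9
eef_pos: [0.4895, -0.0588, 0.0199]
tcp_rot: [[-0.005, 0.999, 0.054], [0.001, 0.054, -0.999], [-1.0, -0.004, -0.002]]
ft_force: [-0.9, -0.4, 0.5]
finger_gap: 1.003
```

```bash
cat > snap.py <<'E'
import sys
from rig import *
import cv2,pickle
d={}
n=sys.argv[1]
for c in sys.argv[2:]:
    r=get_image(c); d[c]=r; cv2.imwrite(f"pics/{c}{n}.png",r["img"][:,:,::-1])
    if c=="top":
        a=r["img"][165:270,245:415,::-1]; cv2.imwrite(f"pics/topz{n}.png",cv2.resize(a,None,fx=4.7,fy=4.7,interpolation=cv2.INTER_CUBIC))
pickle.dump(d,open(f"d{n}.pkl","wb"))
o=get_obs(); print(o["clock"],o["eef_pos"],o["ft_force"])
E
python3 snap.py 1 top wrist
```

```text
2.0 [ 0.49098385 -0.05898514  0.02165168] [0.26514698 0.34613544 0.31400218]
```

View pics/topz1.png

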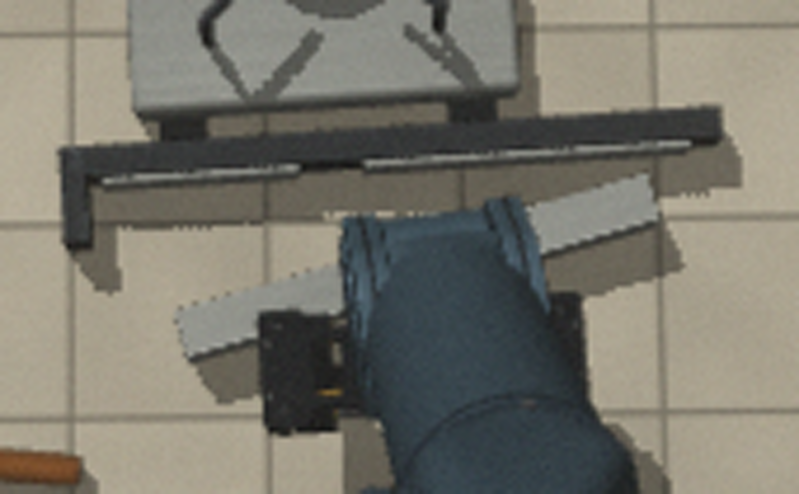

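View pics/wrist1.png

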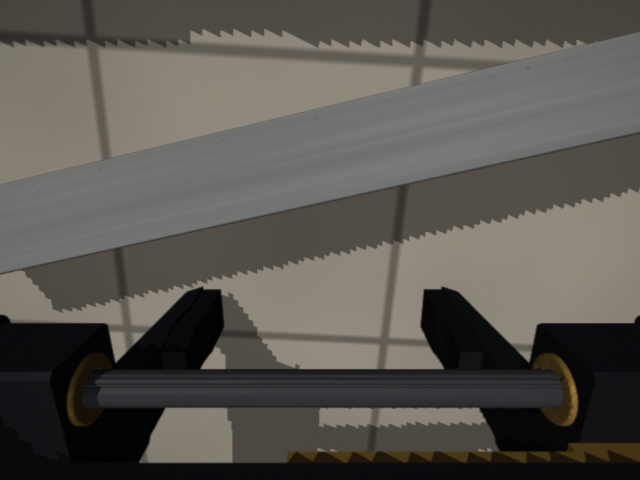

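Top view: gripper sits behind the bar, arm clear of bystanders. The wrist view shows the bar's front edge (0,272)–(640,133), ahead of both fingers. Next I'll use both open fingers as a two-point pusher.

Emit:
apply_moves --targets '[[[0,0,0,0,0.007,0,1],[0,0,0,0,0.014,0,1],[0,0,0,0,0.019,0,1],[0,0,0,0,0.024,0,1],[0,0,0,0,0.029,0,1],[0,0,0,0,0.034,0,1],[0,0,0,0,0.039,0,1],[0,0,0,0,0.044,0,1]]]'

```text
clock: 3.0
eef_pos: [0.5352, -0.0564, 0.0214]
tcp_rot: [[-0.002, 0.999, 0.054], [0.001, 0.054, -0.999], [-1.0, -0.002, -0.001]]
ft_force: [-1.9, 0.8, -0.0]
finger_gap: 0.996
```

```bash
python3 snap.py 2 top wrist
```

```text
3.1 [ 0.5361032  -0.05653951  0.02164883] [-0.67055882 -0.09014791  0.98924494]
```

View pics/topz2.png

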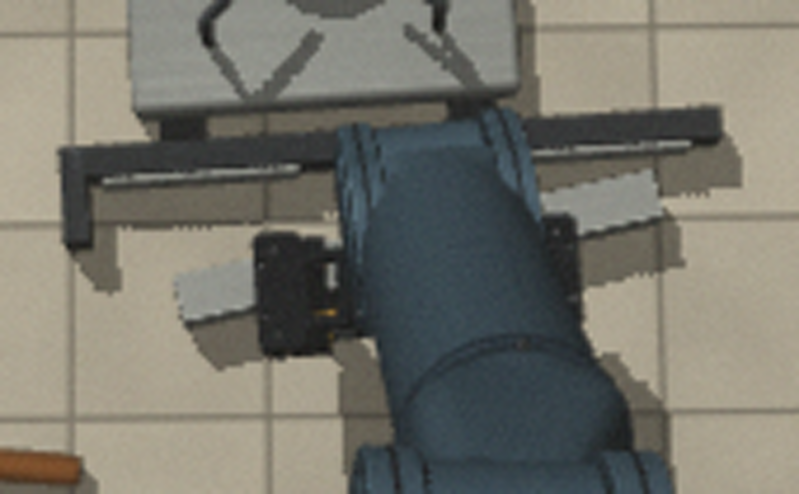

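View pics/wrist2.png

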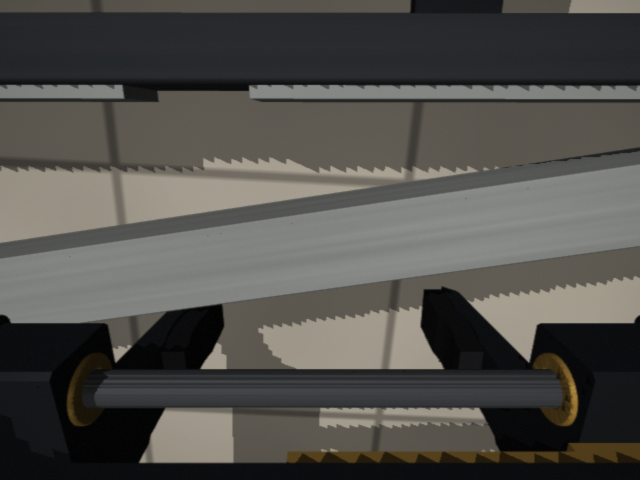

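The bar pivots on the left finger, and the rail looks parallel to the gripper in the wrist view (rows 85–100). Continuing.

Emit:
apply_moves --targets '[[[0,0,0,0,0.004,0,1],[0,0,0,0,0.008,0,1],[0,0,0,0,0.012,0,1],[0,0,0,0,0.016,0,1],[0,0,0,0,0.02,0,1],[0,0,0,0,0.024,0,1],[0,0,0,0,0.028,0,1],[0,0,0,0,0.032,0,1]]]'

```text
clock: 4.1
eef_pos: [0.5683, -0.0549, 0.0216]
tcp_rot: [[0.0, 0.999, 0.054], [0.001, 0.054, -0.999], [-1.0, 0.0, -0.001]]
ft_force: [-2.0, 1.1, 0.4]
finger_gap: 1.006
```

```bash
python3 snap.py 3 top wrist
```

```text
4.2 [ 0.56899906 -0.05483704  0.02175603] [-0.50584596 -0.06276691 -0.63930663]
```

View pics/wrist3.png

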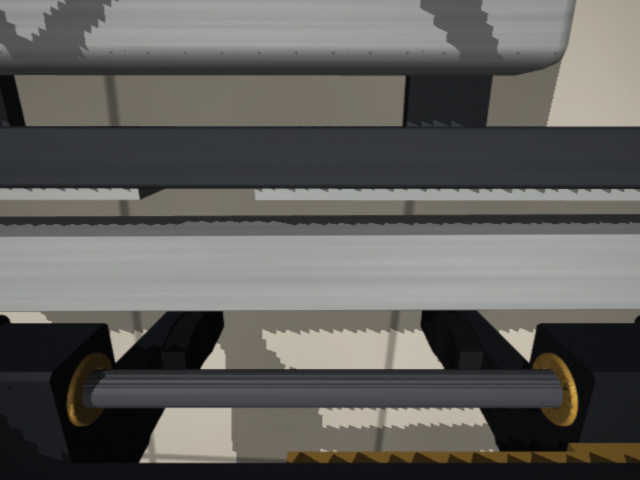

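The bar (rows 235–310) is now parallel to the rail; the strip edge is at row 199, a gap of about 14 mm.

Emit:
apply_moves --targets '[[[0,0,0,0,0.003,0,1],[0,0,0,0,0.006,0,1],[0,0,0,0,0.008,0,1],[0,0,0,0,0.01,0,1],[0,0,0,0,0.011,0,1]]]'

```text
clock: 4.82
eef_pos: [0.5803, -0.0543, 0.0217]
tcp_rot: [[0.002, 0.999, 0.053], [0.001, 0.053, -0.999], [-1.0, 0.002, -0.001]]
ft_force: [-2.2, 0.0, -0.8]
finger_gap: 1.0
```

```bash
python3 snap.py 4 wrist
```

```text
4.875 [ 0.5803789  -0.05426253  0.02171266] [-1.61569819 -0.22927028 -0.95898257]
```

View pics/wrist4.png

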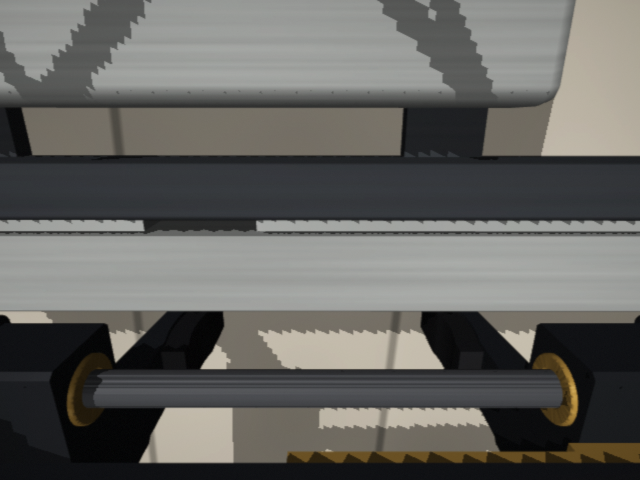

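The bar's back edge (row 235) is now about 1 mm from the strips (row 232). Closing the gap in small steps.

Emit:
apply_moves --targets '[[[0,0,0,0,0.0007,0,1],[0,0,0,0,0.0014,0,1]]]'

```text
clock: 5.12
eef_pos: [0.5816, -0.0542, 0.0217]
tcp_rot: [[0.002, 0.999, 0.053], [0.001, 0.053, -0.999], [-1.0, 0.002, -0.001]]
ft_force: [-3.9, 0.5, 3.5]
finger_gap: 1.001
```

Emit:
apply_moves --targets '[[[0,0,0,0,0.0005,0,1],[0,0,0,0,0.001,0,1]]]'

```text
clock: 5.38
eef_pos: [0.5816, -0.0542, 0.0217]
tcp_rot: [[-0.0, 0.999, 0.053], [0.001, 0.053, -0.999], [-1.0, -0.0, -0.001]]
ft_force: [-7.5, 0.3, 5.9]
finger_gap: 1.002
```

```bash
python3 -c "
from rig import *
o=get_obs();print(o['eef_pos'],o['ft_force'])"
```

```text
[ 0.58158884 -0.05421739  0.02169807] [-7.5496874   0.2642706   5.93527649]
```

Contact: the bar now bears on the rail with a small force. Next I'll back off, shut the fingers, and shift left for the left-end press.

Emit:
apply_moves --targets '[[[0,0,0,0,-0.008,0,1],[0,0,0,0,-0.015,0,0],[0,0,0,0,-0.015,-0.03,0],[0,0,0,0,-0.015,-0.06,0],[0,0,0,0,-0.015,-0.09,0],[0,0,0,0,-0.015,-0.115,0],[0,0,0,0,-0.015,-0.115,0],[0,0,0,0,-0.015,-0.115,0]]]'

```text
clock: 6.38
eef_pos: [0.5607, 0.0583, 0.0219]
tcp_rot: [[0.0, 0.999, 0.052], [0.0, 0.052, -0.999], [-1.0, 0.0, -0.0]]
ft_force: [-0.6, -0.4, 0.0]
finger_gap: 0.225
```

```bash
python3 snap.py 5 top wrist; python3 -c "
from rig import *
from h import *
o=get_obs();h=np.load('hob.npy');print(o['finger_gap'],inv(h,o['eef_pos']))"
```

```text
6.475 [0.5607264  0.05787394 0.02185869] [0.97513821 0.11687681 0.37759414]
0.13689010476350458 [-0.05385619  0.06971115]
```

View pics/topz5.png

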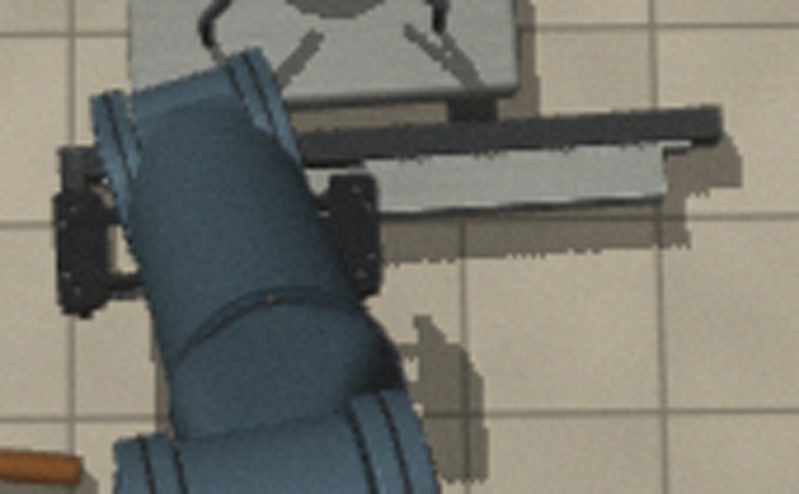

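View pics/wrist5.png

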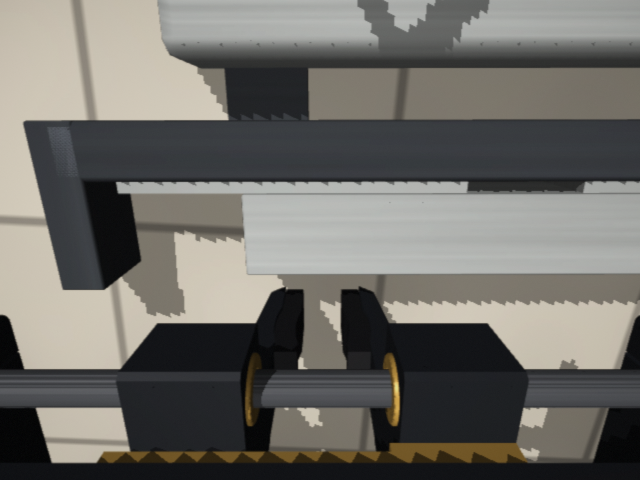

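The wrist view shows the bar's left end at column 245, the stop face at about 135, and the bar flush with the strips (row 193). The finger is about 35 mm in from the left end. Pressing now.

Emit:
apply_moves --targets '[[[0,0,0,0,0.004,0,0],[0,0,0,0,0.008,0,0],[0,0,0,0,0.011,0,0],[0,0,0,0,0.013,0,0],[0,0,0,0,0.014,0,0]]]'

```text
clock: 7.1
eef_pos: [0.5748, 0.0587, 0.0218]
tcp_rot: [[-0.0, 0.999, 0.051], [0.0, 0.051, -0.999], [-1.0, -0.0, -0.0]]
ft_force: [-0.5, 0.1, 0.1]
finger_gap: 0.006
```

Emit:
apply_moves --targets '[[[0,0,0,0,0.0005,0,0],[0,0,0,0,0.001,0,0]]]'

```text
clock: 7.35
eef_pos: [0.5756, 0.0588, 0.0218]
tcp_rot: [[-0.001, 0.999, 0.051], [0.0, 0.051, -0.999], [-1.0, -0.001, -0.0]]
ft_force: [-0.8, 0.5, 1.3]
finger_gap: 0.003
```

Emit:
apply_moves --targets '[[[0,0,0,0,0.0005,0,0],[0,0,0,0,0.001,0,0]]]'

```text
clock: 7.6
eef_pos: [0.5756, 0.0588, 0.0216]
tcp_rot: [[-0.003, 0.999, 0.051], [-0.0, 0.051, -0.999], [-1.0, -0.003, -0.0]]
ft_force: [-4.3, 0.3, 3.8]
finger_gap: 0.003
```

Emit:
apply_moves --targets '[[[0,0,0,0,0.001,0,0],[0,0,0,0,0.0015,0,0],[0,0,0,0,0.0015,0,0]]]'

```text
clock: 7.98
eef_pos: [0.5756, 0.0587, 0.0214]
tcp_rot: [[-0.006, 0.999, 0.051], [-0.001, 0.051, -0.999], [-1.0, -0.006, 0.0]]
ft_force: [-5.5, 0.1, 4.2]
finger_gap: 0.011
```

Emit:
apply_moves --targets '[[[0,0,0,0,0.0015,0,0],[0,0,0,0,0.0025,0,0],[0,0,0,0,0.003,0,0],[0,0,0,0,0.003,0,0]]]'

```text
clock: 8.48
eef_pos: [0.5757, 0.0587, 0.0209]
tcp_rot: [[-0.012, 0.999, 0.051], [-0.001, 0.051, -0.999], [-1.0, -0.012, 0.001]]
ft_force: [-9.5, -0.8, 8.1]
finger_gap: 0.005
```

Emit:
apply_moves --targets '[[[0,0,0.006,-0.0004,0.0025,0,0],[0,0,0.01,-0.0007,0.0032,0,0],[0,0,0.012,-0.0008,0.0036,0,0],[0,0,0.012,-0.0008,0.0036,0,0]]]'

```text
clock: 8.98
eef_pos: [0.5757, 0.0587, 0.0209]
tcp_rot: [[-0.007, 0.999, 0.052], [-0.002, 0.052, -0.999], [-1.0, -0.007, 0.001]]
ft_force: [-10.7, -0.8, 6.6]
finger_gap: 0.001
```

Emit:
apply_moves --targets '[[[0,0,0.004,-0.0008,0.0036,0,0],[0,0,0.007,-0.0013,0.0042,0,0],[0,0,0.009,-0.0017,0.0048,0,0],[0,0,0.009,-0.0017,0.0048,0,0]]]'

```text
clock: 9.48
eef_pos: [0.5757, 0.0587, 0.0209]
tcp_rot: [[-0.007, 0.999, 0.052], [-0.003, 0.052, -0.999], [-1.0, -0.008, 0.002]]
ft_force: [-10.7, 0.0, 1.4]
finger_gap: 0.006
```

Emit:
apply_moves --targets '[[[0,0,0.007,-0.0012,0.0045,0,0],[0,0,0.009,-0.0018,0.0055,0,0],[0,0,0.009,-0.002,0.0063,0,0],[0,0,0.009,-0.002,0.0068,0,0],[0,0,0.009,-0.002,0.0068,0,0]]]'

```text
clock: 10.1
eef_pos: [0.5757, 0.0587, 0.0209]
tcp_rot: [[-0.012, 0.999, 0.053], [-0.004, 0.053, -0.999], [-1.0, -0.012, 0.003]]
ft_force: [-15.5, -0.4, 5.4]
finger_gap: 0.005
```

Emit:
apply_moves --targets '[[[0,0,0.008,-0.0018,0.0055,0,0],[0,0,0.01,-0.0026,0.0065,0,0],[0,0,0.01,-0.003,0.0073,0,0],[0,0,0.01,-0.003,0.0073,0,0],[0,0,0.01,-0.003,0.0073,0,0]]]'

```text
clock: 10.72
eef_pos: [0.5757, 0.0587, 0.0211]
tcp_rot: [[-0.017, 0.998, 0.053], [-0.005, 0.053, -0.999], [-1.0, -0.017, 0.004]]
ft_force: [-15.2, -0.3, -1.3]
finger_gap: 0.002
```

Emit:
apply_moves --targets '[[[0,0,0.01,-0.0022,0.0065,0,0],[0,0,0.012,-0.0026,0.0076,0,0],[0,0,0.012,-0.0026,0.0076,0,0],[0,0,0.012,-0.0026,0.0076,0,0],[0,0,0.012,-0.0026,0.0076,0,0],[0,0,0.012,-0.0026,0.0076,0,0]]]'

```text
clock: 11.48
eef_pos: [0.5757, 0.0587, 0.0211]
tcp_rot: [[-0.02, 0.998, 0.054], [-0.007, 0.054, -0.999], [-1.0, -0.02, 0.006]]
ft_force: [-17.0, 0.2, 3.1]
finger_gap: 0.004
```

The left press held at 15–17 N tool force, about 13–15 N on the rail after friction. Backing off.

Emit:
apply_moves --targets '[[[0,0,0.01,0,-0.008,0,0],[0.003,0.006,0.02,0,-0.016,0,0],[0.003,0.006,0.02,0,-0.016,0,0]]]'

```text
clock: 11.85
eef_pos: [0.5599, 0.0576, 0.0218]
tcp_rot: [[0.001, 0.999, 0.05], [0.001, 0.05, -0.999], [-1.0, 0.001, -0.0]]
ft_force: [0.8, -0.3, 0.3]
finger_gap: -0.001
```

```bash
python3 -c "
from rig import *
from h import *
o=get_obs();h=np.load('hob.npy');print(o['ft_force'],o['tcp_rot'],inv(h,o['eef_pos']));print(rel(o,(-.055,-.152,.0216),h))"
```

```text
[ 0.84089623 -0.32914615  0.3088923 ] [[ 1.16701819e-03  9.98738921e-01  5.01916995e-02]
 [ 5.11060496e-04  5.01911314e-02 -9.98739500e-01]
 [-9.99999188e-01  1.19119816e-03 -4.51842045e-04]] [-0.0546891   0.06946826]
(array([-0.00428747, -0.00044929, -0.00119217]), array([8.36463136e-05, 6.38475832e-04, 2.21467620e-01]))
```

Emit:
apply_moves --targets '[[[-0.004,0,-0.001,0,0,0.04,0],[-0.004,0,-0.001,0,0,0.09,0],[-0.004,0,-0.001,0,0,0.14,0],[-0.004,0,-0.001,0,0,0.19,0],[-0.004,0,-0.001,0,0,0.221,0],[-0.004,0,-0.001,0,0,0.221,0]]]'

```text
clock: 12.6
eef_pos: [0.5717, -0.1674, 0.0221]
tcp_rot: [[0.002, 0.999, 0.049], [-0.002, 0.049, -0.999], [-1.0, 0.002, 0.002]]
ft_force: [-0.3, 0.9, -0.8]
finger_gap: 0.005
```

```bash
python3 snap.py 6 top wrist
```

```text
12.7 [ 0.57167125 -0.16252397  0.02188904] [ 0.70452131  0.81335172 -0.63143006]
```

View pics/wrist6.png

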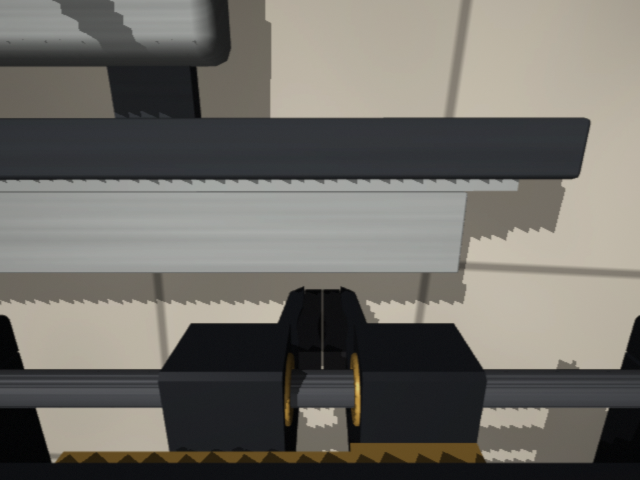

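View pics/topz6.png

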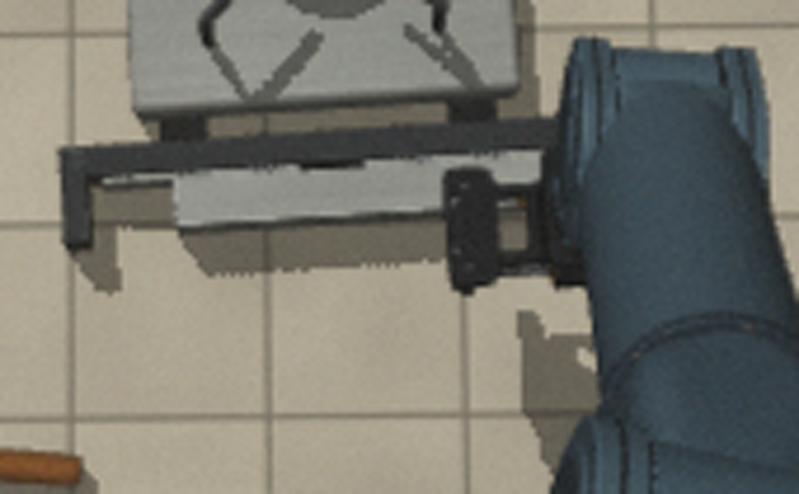

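The bar is flush along the strips. The finger (column 322) is about 54 mm from the bar's right end (column 462), so I'll shift 18 mm right and approach.

Emit:
apply_moves --targets '[[[0.005,0,0,0,0,0.018,0],[0.005,0,0,0,0.006,0.018,0],[0.005,0,0,0,0.011,0.018,0],[0.005,0,0,0,0.014,0.018,0],[0.005,0,0,0,0.015,0.018,0]]]'

```text
clock: 13.32
eef_pos: [0.588, -0.1791, 0.0219]
tcp_rot: [[0.001, 0.999, 0.05], [0.001, 0.05, -0.999], [-1.0, 0.002, -0.001]]
ft_force: [-0.4, 0.1, -0.5]
finger_gap: 0.002
```

Emit:
apply_moves --targets '[[[0,0,0,-0.0002,0.001,0,0],[0,0,0,-0.0004,0.002,0,0],[0,0,0,-0.0004,0.002,0,0]]]'

```text
clock: 13.7
eef_pos: [0.5882, -0.1791, 0.0219]
tcp_rot: [[-0.002, 0.999, 0.05], [0.001, 0.05, -0.999], [-1.0, -0.002, -0.002]]
ft_force: [-5.7, -0.5, 3.4]
finger_gap: 0.005
```

Emit:
apply_moves --targets '[[[0,0,0.002,-0.0008,0.0025,0,0],[0,0,0.005,-0.0014,0.0035,0,0],[0,0,0.007,-0.0018,0.0045,0,0],[0,0,0.007,-0.0018,0.0045,0,0]]]'

```text
clock: 14.2
eef_pos: [0.5882, -0.1791, 0.022]
tcp_rot: [[-0.004, 0.999, 0.049], [0.002, 0.049, -0.999], [-1.0, -0.004, -0.002]]
ft_force: [-8.6, -0.1, -1.9]
finger_gap: 0.007
```

Emit:
apply_moves --targets '[[[0,0,0.006,-0.0014,0.0045,0,0],[0,0,0.007,-0.0018,0.0055,0,0],[0,0,0.008,-0.002,0.0063,0,0],[0,0,0.008,-0.002,0.0067,0,0],[0,0,0.008,-0.002,0.0067,0,0]]]'

```text
clock: 14.82
eef_pos: [0.5883, -0.1791, 0.0219]
tcp_rot: [[-0.009, 0.999, 0.048], [0.003, 0.048, -0.999], [-1.0, -0.009, -0.004]]
ft_force: [-13.9, -0.2, 4.4]
finger_gap: 0.004
```

Emit:
apply_moves --targets '[[[0,0,0.008,-0.0018,0.0055,0,0],[0,0,0.01,-0.0024,0.0065,0,0],[0,0,0.01,-0.0028,0.0074,0,0],[0,0,0.01,-0.0028,0.0074,0,0],[0,0,0.01,-0.0028,0.0074,0,0]]]'

```text
clock: 15.45
eef_pos: [0.5883, -0.179, 0.0221]
tcp_rot: [[-0.014, 0.999, 0.047], [0.005, 0.047, -0.999], [-1.0, -0.014, -0.005]]
ft_force: [-14.3, -0.1, 0.3]
finger_gap: 0.005
```

Emit:
apply_moves --targets '[[[0,0,0.01,-0.0022,0.0065,0,0],[0,0,0.012,-0.0026,0.0077,0,0],[0,0,0.012,-0.0026,0.0079,0,0],[0,0,0.012,-0.0026,0.0079,0,0],[0,0,0.012,-0.0026,0.0079,0,0],[0,0,0.012,-0.0026,0.0079,0,0]]]'

```text
clock: 16.2
eef_pos: [0.5883, -0.1791, 0.022]
tcp_rot: [[-0.018, 0.999, 0.046], [0.006, 0.046, -0.999], [-1.0, -0.017, -0.007]]
ft_force: [-16.3, -0.5, 2.2]
finger_gap: 0.006
```

The right press held at 14–16 N. Now backing off to go round to the right end face.

Emit:
apply_moves --targets '[[[0,0,0.01,0,-0.008,0,0],[0.008,-0.006,0.018,0,-0.016,0,0],[0.008,-0.006,0.018,0,-0.016,0.03,0],[0.008,-0.006,0.018,0,-0.016,0.065,0],[0.008,-0.006,0.018,0,-0.016,0.065,0]]]'

```text
clock: 16.82
eef_pos: [0.5754, -0.2489, 0.0224]
tcp_rot: [[0.003, 0.999, 0.033], [-0.002, 0.033, -0.999], [-1.0, 0.003, 0.002]]
ft_force: [1.1, 0.5, -0.5]
finger_gap: 0.004
```

```bash
python3 snap.py 7 top wrist;  python3 -c "
from rig import *
from h import *
o=get_obs();h=np.load('hob.npy');print(o['ft_force'],inv(h,o['eef_pos']));print(rel(o,(-.017,-.235,.0216),h))"
```

```text
16.925 [ 0.57572321 -0.24429443  0.0221152 ] [-0.47494595  0.69738649 -0.50132813]
[-0.47494595  0.69738649 -0.50132813] [-0.05534167 -0.23282549]
(array([-0.01697117, -0.00125153, -0.00194004]), array([0.0005873 , 0.03837198, 0.00152423]))
```

View pics/wrist7.png

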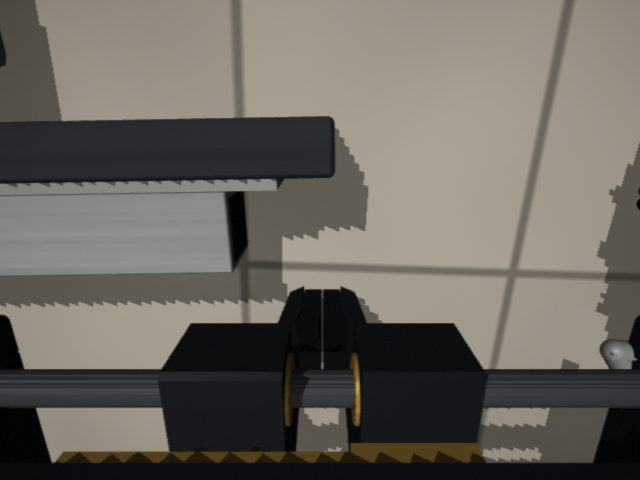

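View pics/top7.png

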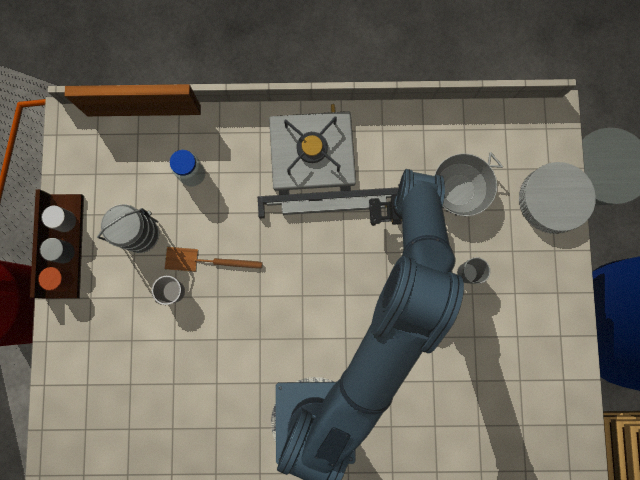

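Wrist view: bar end at column 240, finger clear of it. A colander ear is near (615,352), close to the gripper's right side, so I need to check that clearance before moving in.

Run:
```python
from h import *
import cv2
d=pickle.load(open("d0.pkl","rb"));h=np.load("hob.npy")
for z in (.04,.06,.07): print(z,[inv(h,ray(d["top"],u,v,z)).round(3) for u,v in ((429,207),(435,203),(440,200),(433,187))])
a=d["top"]["img"][145:255,420:515,::-1]; cv2.imwrite("pics/col.png",cv2.resize(a,None,fx=5,fy=5,interpolation=cv2.INTER_CUBIC))
a=d["scene"]["img"][195:285,60:190,::-1]; cv2.imwrite("pics/cols.png",cv2.resize(a,None,fx=5,fy=5,interpolation=cv2.INTER_CUBIC))
```

```text
0.04 [array([-0.042, -0.321]), array([-0.031, -0.339]), array([-0.024, -0.354]), array([ 0.015, -0.338])]
0.06 [array([-0.045, -0.316]), array([-0.035, -0.334]), array([-0.028, -0.349]), array([ 0.011, -0.333])]
0.07 [array([-0.047, -0.314]), array([-0.037, -0.332]), array([-0.029, -0.347]), array([ 0.009, -0.331])]
```

View pics/col.png

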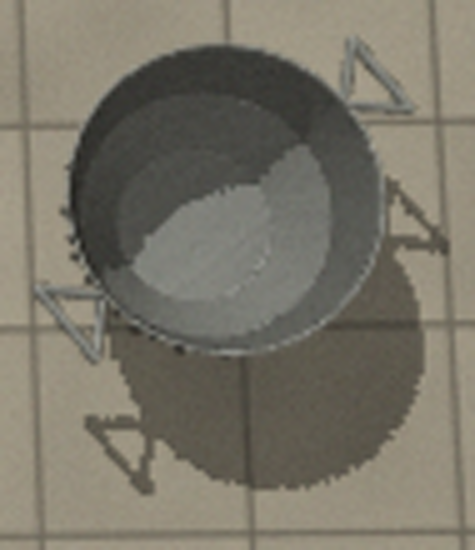

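View pics/cols.png

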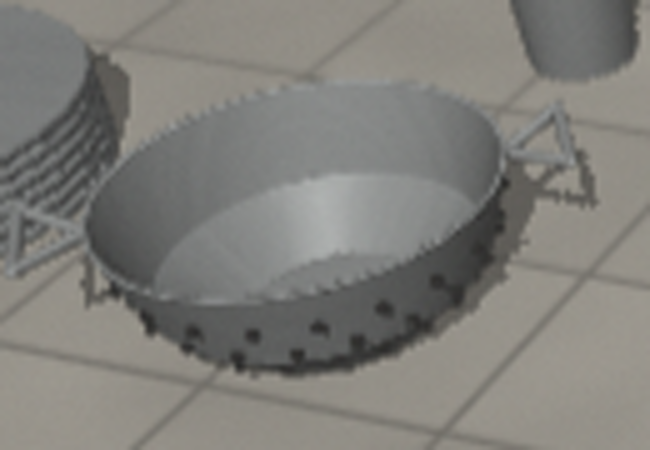

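Run:
```python
from h import *
import cv2
d=pickle.load(open("d5.pkl","rb"));w=pickle.load(open("d7.pkl","rb"));h=np.load("hob.npy")
for p in zo([(666,146),(666,193)],245,165,4.7): print("top",inv(h,ray(d["top"],*p,.03)))
for p in ((227,194),(232,271),(333,176)): print("wr",inv(h,ray(w["wrist"],*p,.03)))
for p in zo([(176,185),(182,229)],245,165,4.7): print("topL", inv(h,ray(pickle.load(open("d6.pkl","rb"))["top"],*p,.03)))
for z in (.06,.07,.08): print("ear",z,inv(h,ray(w["wrist"],605,350,z)),inv(h,ray(w["wrist"],620,365,z)))
cv2.imwrite("pics/w7r.png",cv2.resize(w["wrist"]["img"][280:480,480:640,::-1],None,fx=4,fy=3))
```

```text
top [ 0.00114402 -0.20430586]
top [-0.02792868 -0.20183388]
wr [ 1.75585282e-04 -2.03481034e-01]
wr [-0.02822013 -0.20252624]
wr [ 0.00559224 -0.23970344]
topL [-0.0027413   0.09559425]
topL [-0.03018706  0.09359426]
ear 0.06 [-0.04327163 -0.31937946] [-0.04865895 -0.3250432 ]
ear 0.07 [-0.03618093 -0.31060575] [-0.04099926 -0.3156713 ]
ear 0.08 [-0.02909023 -0.30183204] [-0.03333956 -0.3062994 ]
```

View pics/w7r.png

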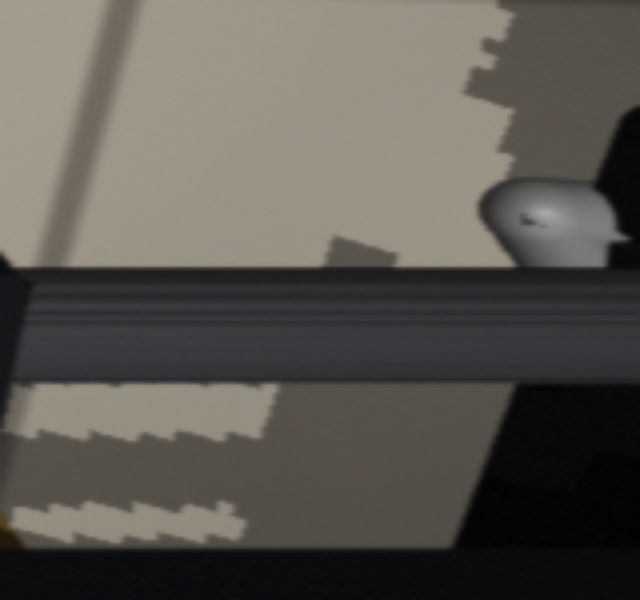

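Two views put the colander ear at hob ≈(-45,-316) mm and z ≈ 62 mm, which is practically under the gripper body. I'll go straight up, yaw 0.3 rad so the body clears the ear, and come down behind the bar's end (y ≈ -203 mm).

Emit:
apply_moves --targets '[[[0,0,0,-0.02,0,0,0],[0,0,0,-0.06,0,0,0],[0,0,0,-0.09,0,0,0],[-0.15,0,0,-0.1,0.02,0,0],[-0.317,0,0,-0.1,0.0365,-0.004,0],[-0.317,0,0,-0.1,0.0365,-0.004,0]]]'

```text
clock: 17.68
eef_pos: [0.6134, -0.2371, 0.1237]
tcp_rot: [[0.005, 0.937, 0.348], [0.002, 0.348, -0.937], [-1.0, 0.005, -0.0]]
ft_force: [-0.2, -0.1, -0.2]
finger_gap: 0.002
```

```bash
python3 snap.py 8 wrist top;  python3 -c "
from rig import *
from h import *
o=get_obs();h=np.load('hob.npy');print(o['ft_force'],inv(h,o['eef_pos']));print(rel(o,(-.019,-.229,.03),h,.3))"
```

```text
17.775 [ 0.61146924 -0.23845279  0.12268046] [-0.17990532  0.05917278  0.02618178]
[-0.17990532  0.05917278  0.02618178] [-0.0193305  -0.22893972]
(array([-0.00235923, -0.00072935, -0.00212126]), array([0.09268074, 0.00010177, 0.00022238]))
```

View pics/wrist8.png

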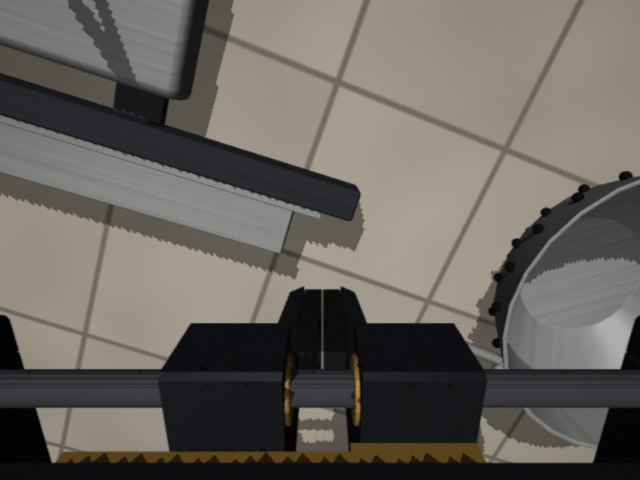

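View pics/top8.png

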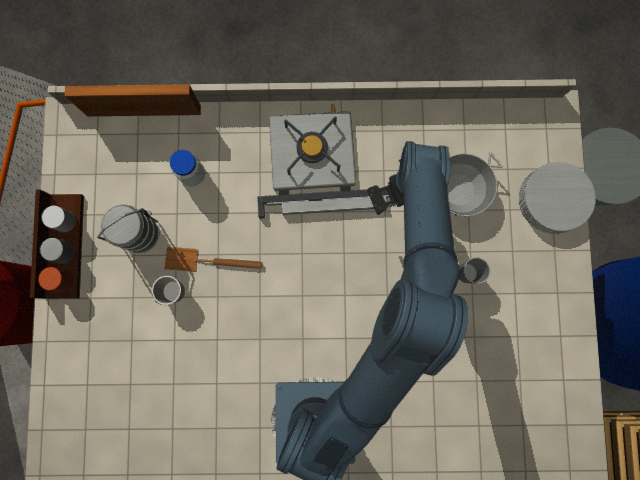

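The finger will come down right of the bar's end, and the body is about 11 mm clear of the colander rim and 16 mm from its ear. Lowering with a force check.

Emit:
apply_moves --targets '[[[0,0,0,0.02,0,0,0],[0,0,0,0.04,0,0,0],[0,0,0,0.055,0,0,0],[0,0,0,0.065,0,0,0],[0,0,0,0.065,0,0,0]]]'

```text
clock: 18.4
eef_pos: [0.611, -0.2382, 0.0566]
tcp_rot: [[0.0, 0.939, 0.345], [0.002, 0.345, -0.939], [-1.0, 0.001, -0.002]]
ft_force: [0.1, -0.5, 0.5]
finger_gap: 0.005
```

Emit:
apply_moves --targets '[[[0,0,0,0.008,0,0,0],[0,0,0,0.016,0,0,0],[0,0,0,0.024,0,0,0],[0,0,0,0.027,0,0,0]]]'

```text
clock: 18.9
eef_pos: [0.6106, -0.2379, 0.0288]
tcp_rot: [[-0.001, 0.939, 0.345], [0.002, 0.345, -0.939], [-1.0, 0.0, -0.002]]
ft_force: [-0.4, 0.6, -0.1]
finger_gap: 0.006
```

```bash
python3 snap.py 9 wrist;  python3 -c "
from rig import *
from h import *
o=get_obs();h=np.load('hob.npy');print(o['ft_force'],inv(h,o['eef_pos']));print(rel(o,(-.019,-.189,.03),h,.3))"
```

```text
18.95 [ 0.61058386 -0.23791093  0.02871869] [ 0.18241747 -0.00750162 -0.50936105]
[ 0.18241747 -0.00750162 -0.50936105] [-0.02018505 -0.22835044]
(array([-2.42927552e-03, -2.52448473e-03, -2.06304376e-05]), array([-0.00118698,  0.01267048, -0.03727671]))
```

View pics/wrist9.png

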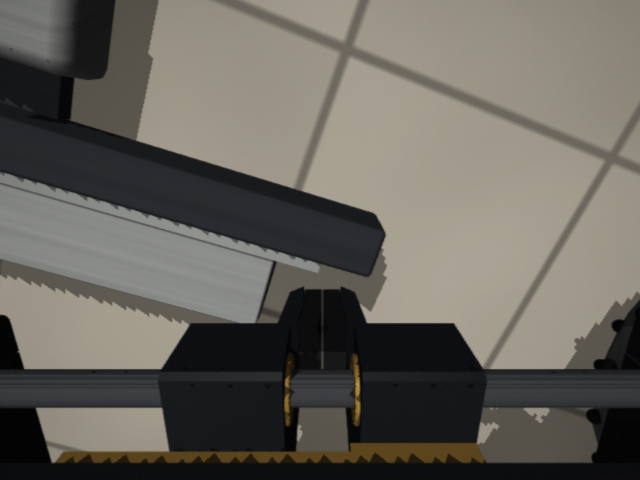

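Finger is just right of the bar's end (bar top corner at ~(265,265)–(265,320)). Sliding left along the rail.

Emit:
apply_moves --targets '[[[0,0,0,0,0.0015,-0.0048,0],[0,0,0,0,0.003,-0.0096,0],[0,0,0,0,0.0044,-0.0143,0],[0,0,0,0,0.0059,-0.0191,0],[0,0,0,0,0.0073,-0.0239,0],[0,0,0,0,0.0088,-0.0287,0]]]'

```text
clock: 19.7
eef_pos: [0.609, -0.2078, 0.0289]
tcp_rot: [[-0.001, 0.939, 0.345], [0.002, 0.345, -0.939], [-1.0, 0.0, -0.002]]
ft_force: [-0.0, -2.6, -0.8]
finger_gap: 0.003
```

```bash
python3 snap.py 10 wrist top;  python3 -c "
from rig import *
from h import *
o=get_obs();h=np.load('hob.npy');print(o['ft_force'],inv(h,o['eef_pos']));print(rel(o,(-.0195,-.179,.029),h,.3))"
```

```text
19.8 [ 0.60904557 -0.20692277  0.02885925] [-0.54993999 -0.08347676 -0.58071538]
[-0.54993999 -0.08347676 -0.58071538] [-0.02003303 -0.19732449]
(array([-0.00149041, -0.00306131, -0.00023924]), array([-8.62109114e-05,  5.89864747e-03, -1.73576870e-02]))
```

View pics/wrist10.png

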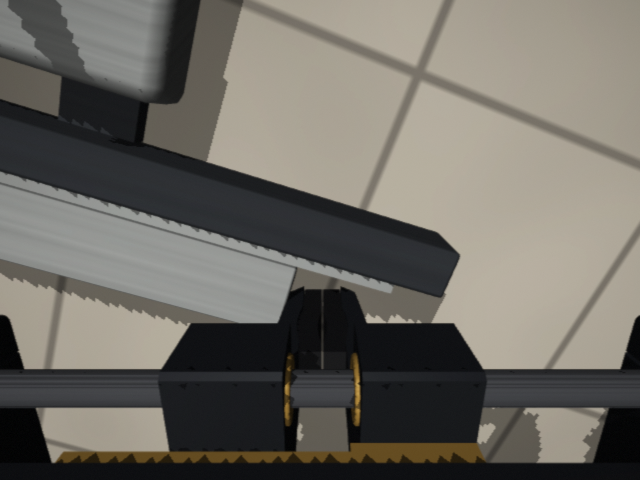

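View pics/topz10.png

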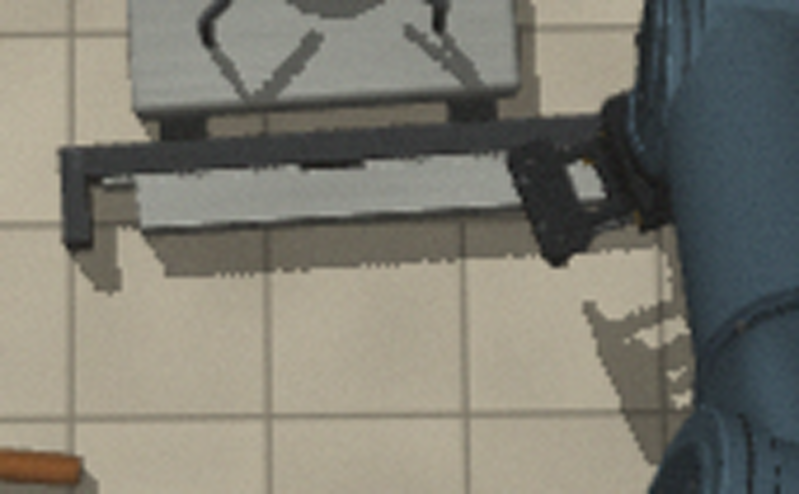

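The bar slides flush along the rail, with roughly 30 mm left to the stop (top zoom, 90→138).

Emit:
apply_moves --targets '[[[0,0,0,0,0.0014,-0.0048,0],[0,0,0,0,0.0029,-0.0096,0],[0,0,0,0,0.0043,-0.0143,0],[0,0,0,0,0.0057,-0.0191,0],[0,0,0,0,0.0065,-0.022,0]]]'

```text
clock: 20.42
eef_pos: [0.6076, -0.1835, 0.0289]
tcp_rot: [[-0.001, 0.938, 0.346], [0.003, 0.346, -0.938], [-1.0, 0.0, -0.003]]
ft_force: [0.6, -1.6, 0.3]
finger_gap: 0.003
```

```bash
python3 snap.py 11 top;  python3 -c "
from rig import *
from h import *
o=get_obs();h=np.load('hob.npy');print(o['ft_force'],inv(h,o['eef_pos']),o['tcp_rot'])
d=pickle.load(open('d11.pkl','rb'))
"
```

```text
20.475 [ 0.60753232 -0.1830265   0.02889862] [ 0.96386943 -1.27472962 -0.32452214]
[ 0.96386943 -1.27472962 -0.32452214] [-0.02024234 -0.17338126] [[-9.64830067e-04  9.38083887e-01  3.46406828e-01]
 [ 3.47035222e-03  3.46408044e-01 -9.38077515e-01]
 [-9.99993513e-01  2.97068313e-04 -3.58970640e-03]]
```

View pics/topz11.png

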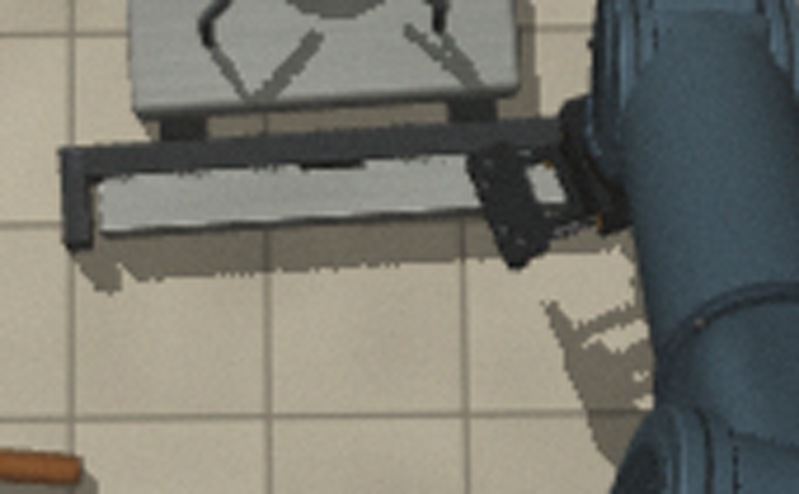

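About 5 mm to go.

Emit:
apply_moves --targets '[[[0,0,0,0,0.0006,-0.0019,0],[0,0,0,0,0.0009,-0.0033,0],[0,0,0,0,0.0011,-0.0038,0]]]'

```text
clock: 20.85
eef_pos: [0.6072, -0.1791, 0.0289]
tcp_rot: [[-0.001, 0.938, 0.346], [0.003, 0.346, -0.938], [-1.0, 0.0, -0.004]]
ft_force: [0.5, -1.5, 0.1]
finger_gap: 0.006
```

Emit:
apply_moves --targets '[[[0,0,0,0,0.0003,-0.001,0],[0,0,0,0,0.0006,-0.0019,0]]]'

```text
clock: 21.1
eef_pos: [0.6071, -0.1771, 0.0289]
tcp_rot: [[-0.001, 0.938, 0.346], [0.003, 0.346, -0.938], [-1.0, 0.0, -0.004]]
ft_force: [-0.9, -2.3, -0.3]
finger_gap: 0.009
```

Emit:
apply_moves --targets '[[[0,0,0,0,0.0003,-0.001,0],[0,0,0,0,0.0006,-0.0019,0]]]'

```text
clock: 21.35
eef_pos: [0.607, -0.1762, 0.0289]
tcp_rot: [[-0.001, 0.938, 0.346], [0.002, 0.346, -0.938], [-1.0, -0.0, -0.002]]
ft_force: [0.7, -6.3, -1.4]
finger_gap: 0.009
```

Emit:
apply_moves --targets '[[[0,0,0,0,0.0006,-0.0019,0],[0,0,0,0,0.0009,-0.0028,0],[0,0,0,0,0.0009,-0.0028,0]]]'

```text
clock: 21.72
eef_pos: [0.6068, -0.1761, 0.0291]
tcp_rot: [[-0.0, 0.939, 0.344], [-0.001, 0.344, -0.939], [-1.0, -0.001, 0.001]]
ft_force: [1.2, -8.1, -2.1]
finger_gap: 0.004
```

Emit:
apply_moves --targets '[[[0,0,0,0,0.0009,-0.0028,0],[0,0,0,0,0.0012,-0.0038,0],[0,0,0,0,0.0013,-0.0043,0],[0,0,0,0,0.0013,-0.0043,0]]]'

```text
clock: 22.22
eef_pos: [0.6065, -0.1759, 0.0293]
tcp_rot: [[0.0, 0.94, 0.341], [-0.006, 0.341, -0.94], [-1.0, -0.002, 0.006]]
ft_force: [1.9, -10.6, -2.9]
finger_gap: 0.003
```

Emit:
apply_moves --targets '[[[0,0.003,0,0.0004,0.0018,-0.0036,0],[0,0.006,0,0.0008,0.0026,-0.0045,0],[0,0.006,0,0.0008,0.0027,-0.0053,0],[0,0.006,0,0.0008,0.0027,-0.0053,0]]]'

```text
clock: 22.72
eef_pos: [0.6072, -0.1758, 0.029]
tcp_rot: [[-0.001, 0.941, 0.338], [-0.006, 0.338, -0.941], [-1.0, -0.003, 0.006]]
ft_force: [1.0, -13.4, -1.0]
finger_gap: 0.004
```

Emit:
apply_moves --targets '[[[0,0.004,0,0.0004,0.0022,-0.0048,0],[0,0.006,0,0.0006,0.0026,-0.0056,0],[0,0.006,0,0.0006,0.0027,-0.0062,0],[0,0.006,0,0.0006,0.0027,-0.0062,0],[0,0.006,0,0.0006,0.0027,-0.0062,0]]]'

```text
clock: 23.35
eef_pos: [0.6072, -0.1756, 0.0289]
tcp_rot: [[-0.002, 0.943, 0.334], [-0.008, 0.334, -0.942], [-1.0, -0.005, 0.007]]
ft_force: [-1.3, -14.4, 1.3]
finger_gap: 0.008
```

Emit:
apply_moves --targets '[[[0,0.004,0,0.0002,0.002,-0.0055,0],[0,0.007,0,0.0003,0.0024,-0.0065,0],[0,0.007,0,0.0003,0.0024,-0.0068,0],[0,0.007,0,0.0003,0.0024,-0.0068,0],[0,0.007,0,0.0003,0.0024,-0.0068,0]]]'

```text
clock: 23.98
eef_pos: [0.6071, -0.1756, 0.0291]
tcp_rot: [[-0.004, 0.944, 0.33], [-0.009, 0.33, -0.944], [-1.0, -0.006, 0.007]]
ft_force: [0.4, -16.3, -2.0]
finger_gap: 0.007
```

The stop press held at 14–16 N tool force. Releasing along the rail and then going up.

Emit:
apply_moves --targets '[[[0,0,0,0,-0.001,0.004,0],[0,0,0,0,-0.0025,0.009,0],[0,0,0,0,-0.0025,0.009,0],[0,0,0,-0.03,-0.0025,0.009,0],[0,0,0,-0.09,-0.0025,0.009,0],[0,0,0,-0.15,-0.0025,0.009,0]]]'

```text
clock: 24.72
eef_pos: [0.608, -0.1821, 0.1804]
tcp_rot: [[-0.005, 0.943, 0.331], [-0.008, 0.331, -0.943], [-1.0, -0.007, 0.006]]
ft_force: [0.5, -0.9, -0.1]
finger_gap: 0.002
```

```bash
python3 snap.py 12 top wrist scene
```

```text
24.875 [ 0.61074777 -0.1828365   0.18296647] [-0.66510577 -0.03896516  0.29785644]
```

View pics/topz12.png

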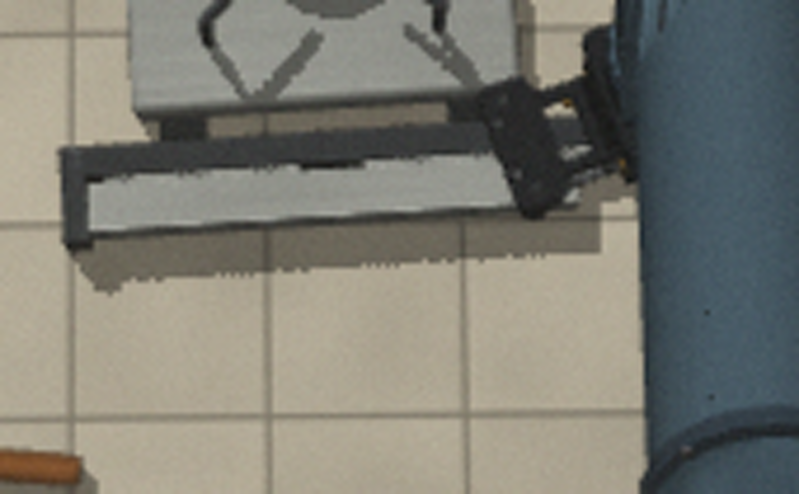

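View pics/wrist12.png

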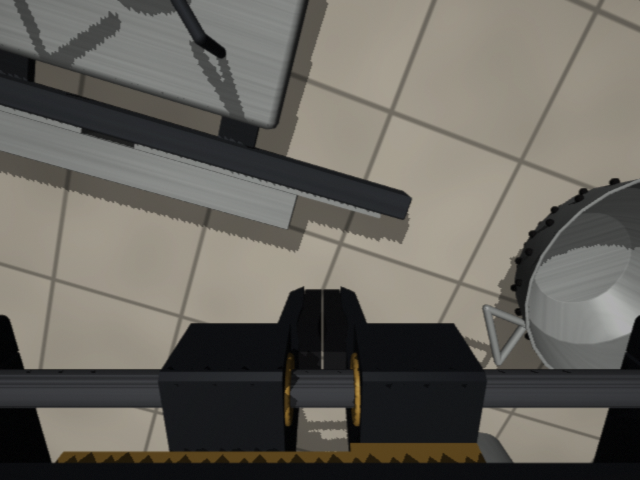

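View pics/scene12.png

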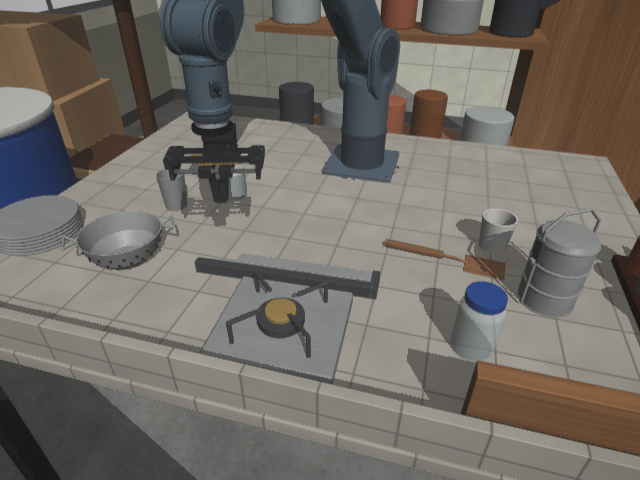

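Top zoom: the bar meets the stop at zoom column 88 and lies along the rail. One closer look over the middle and left, plus a bystander difference check.

Emit:
apply_moves --targets '[[[0.1,0,0,-0.01,-0.02,-0.04,0],[0.2,0,0,-0.02,-0.05,-0.08,0],[0.27,0,0,-0.03,-0.07,-0.12,0],[0.27,0,0,-0.03,-0.08,-0.16,0],[0.27,0,0,-0.03,-0.08,-0.2,0],[0.27,0,0,-0.03,-0.08,-0.2,0]]]'

```text
clock: 25.62
eef_pos: [0.4671, -0.0169, 0.2099]
tcp_rot: [[0.001, 0.997, 0.073], [-0.009, 0.073, -0.997], [-1.0, 0.0, 0.009]]
ft_force: [0.8, -0.3, -0.1]
finger_gap: 0.005
```

```bash
python3 snap.py 13 top wrist scene
python3 - <<'E'
from h import *
import cv2
a=cv2.imread("pics/scene0.png");b=cv2.imread("pics/scene13.png")
df=cv2.absdiff(a,b).max(2)
for n,(x0,y0,x1,y1) in dict(col=(60,210,180,270),jar=(450,280,510,362),tif=(520,210,600,315),spat=(380,235,508,285),cup=(478,208,520,250),tum=(155,165,190,212),tin=(215,160,250,202)).items(): print(n,(df[y0:y1,x0:x1]>25).sum())
E
```

```text
25.775 [ 0.46878263 -0.02083643  0.21023466] [-0.13176206  0.0855071   0.1319668 ]
col 0
jar 0
tif 0
spat 0
cup 0
tum 0
tin 0
```

View pics/wrist13.png

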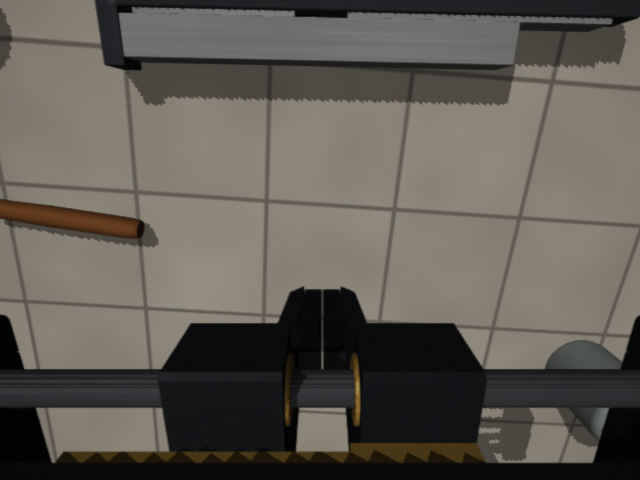

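View pics/topz13.png

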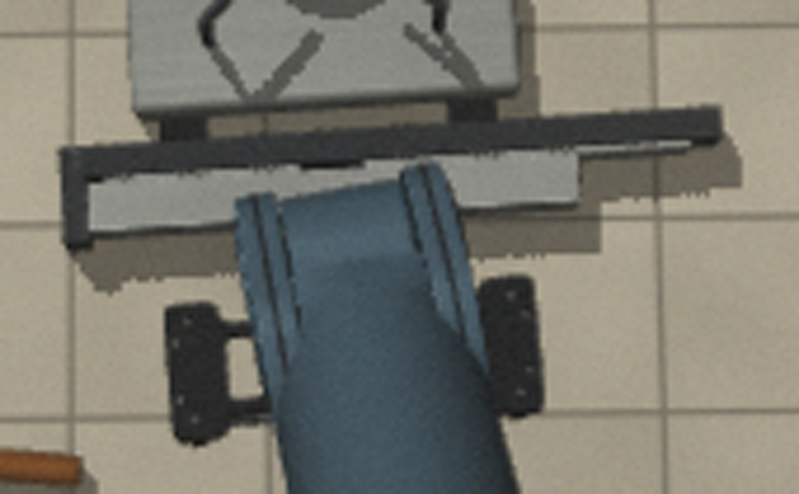

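The bar is flush along its whole length (wrist rows 10–68) and its left end touches the stop (column 122). All bystander pixels are unchanged.

```bash
python3 -c "
from rig import *
print(finish_job())"
```

```text
the job is handed in; nothing more can be done
None
```

The bar is back in its place: flush along the rail and touching the end stop. I handed the job in at about 26 s with the arm clear of everything.

- **Placing:** I pushed the bar across the tiles with the open fingers used as a two-point pusher, until it lay parallel to the rail and then against it.
- **Pressing:** With the gripper shut, I pressed about 30 mm in from its left end, then about 36 mm in from its right end. Then I slid it left by its end face until it met the stop.

| Press | Peak tool force at the readings (N) |
|---|---|
| Left end against rail | 17.0 |
| Right end against rail | 16.3 |
| End stop | 16.3 |

I measured about 2 N of sliding friction, which would put roughly 14 N on the rail or stop each time. The rail and stop forces are inferred from wrist readings at the end of each move. No reading reached 20 N, but I have no record between readings.

**Last checks:**
- The top and wrist pictures show no gap along the rail or at the stop.
- The scene-camera comparison showed no change in any bystander.

**What went less well:**
- **Camera disagreement:** The first scene-camera corners disagreed with the top camera by a few millimetres, so I relied on the top camera and on contact.
- **Colander:** While I moved to the right end, the gripper body came very close to a colander ear. The forces stayed at noise level; I lifted straight up and turned the gripper to clear it.

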